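# Gather the stoppers in the tote's corner

## Robot

A 7-joint arm with a two-finger parallel gripper is mounted at the origin on the work surface; the furniture and walls round the work are solid. World frame = base frame: x ahead of the robot, y to its left, z up, the work surface at z = 0. Lengths are in mm, angles in rad, forces in N, time in s.
With the tool pointing down it reaches from about 400 to 850 mm from the base axis. Payload 10.4 kg.
Tool frame: the origin (TCP) lies midway between the tips of the shut fingers; the grasp point (between the pads) lies 19 mm behind it (env.hold_point_z is the z of the grasp point in the tool frame, in mm); z points along the fingers, y is the line along which they close (so a half turn about z gives the same grasp; the last joint's range is limited). The gripper opens to 87 mm and grips with 3 to 60 N. Pads are 19 mm wide; open, the fingers measure 117 mm over their backs; the gripper's body (75 mm by 190 mm) begins 51 mm behind the grasp point.
Start: joints at [1.143, 0.332, -0.065, 1.46, 0.022, 1.35, -0.088], TCP at [246.17, -574.502, 222.576] pointing down, gripper open.
Joint ranges: [-2.6, 2.6], [-0.5, 2.12], [-1.47, 1.34], [0.16, 2.42], [-1.27, 4.41], [0.06, 2.06], [-2.6, 2.6]. Speed limits (rad/s): [2.22, 2.22, 2.79, 2.79, 3.14, 3.14, 3.14].

## Interface

Orientations are given as a rotation vector (axis times angle).
In Python, from rig import env gives the robot as it stands.
- The arm moves only by the tool step_arm, never from a script. Its argument "targets" is a list of rows, each a list of 3 entries, a list of its own where there are three numbers: the gripper command: -1 is shut, 1 is fully open, values between are in proportion, then the shift along the tool's x, y, z each as a share of 0.4 m, from -1 to 1, then the turn, a rotation vector about the tool's x, y, z each as a share of 45 degrees, from -1 to 1. In form: [[hand, [dx, dy, dz], [wx, wy, wz]], ...]. A call has 1 to 10 rows; each row shifts and turns the commanded pose from where the row before left it, along the tool's axes as they then stand; what a row does not reach is not made up. A row lasts 1/10 s, in which the tool goes at most 50 mm and 8.59 degrees, less where a joint would pass 70% of its speed; a pose out of reach is approached as far as the arm can. A call with a number of a shift or a turn outside -1 to 1 is refused whole. A call with a gripper value outside its range is refused whole. The fingers move at their own pace and stop on an object; "newtons" is the grip in N (left out, the last holds). Time passes only in rows, so rows that do not move let the fingers close. It gives the time, the measured TCP pose, the force, the opening and the grip force at its end, in the units of the state.
- env.observe(): the state, without advancing time (a new reading comes with each control period).
- env.camera(name): name is "scene" or "top" or "wrist"; returns a dict with "frame" (384x512x3 uint8, red, green, blue), "fx", "fy", "cx", "cy" (pixels), "origin" and "orientation" of the camera in the world; the wrist camera has in their place "hand_eye" (4x4, takes a point from camera to tool coordinates, whose origin is the TCP and whose axes are the flange's). Camera axes: x right, y down, z forward; pixel columns grow to the right and rows downward; lengths in mm; the calibration is good to about 2 mm. The wrist camera is an equidistant fisheye: a pixel r from the principal point sees the ray r / f radians off the axis. A picture is of the moment at which its call begins: read the wrist's pose just before it. There is no depth.
- env.finish_job(): hands the job in; it is judged then, once.
The state is a dict: "clock": time; "qpos": joint angles; "dq": joint speeds; "joint_torque": joint torques, N m; "eef_pos": TCP position; "tool_rot": TCP orientation; "ft_force": force on the tool from outside, world axes, zero at the start; "ft_torque": the same for the moment, N m; "grip_width": finger opening in mm; "gripper_force": force on a finger pad.
Only numpy, scipy, OpenCV 4.12 (cv2) and the standard library are available. Lean on these libraries where they do the work, as an engineer would, in place of code of your own. Each camera call takes 0.05 s, during which the arm holds its last target. There are 200 camera calls.

## Task

Pick up the small aluminium tray, tip it so that its two rubber stoppers slide off its open end into the grey tote, and set the tray down flat on the table again. Then lift the tote a good few centimetres clear of the table and tilt it, about 35 degrees, towards its cut-off corner, until all three stoppers have slid together into that corner, and finish while still holding it tilted there, lifted and still. Do not disturb the vials, the dish or the cup.

Things in the scene. Friction and masses are not known exactly. Their poses are not given: they have to be found in the camera images.
- tote: Grey slick plastic tote, 150 (x) x 120 (y) mm, rim 57 mm up, walls and floor 3 mm, inner floor 5 mm up, on 2 mm feet; 0.2 to 0.33 kg. Origin: centre of its underside; z up. Its -x end, turned roughly to the robot, has the upright grip tab. Stoppers slide on its floor from about 10 degrees of tilt, along its walls into the corner from about 20.
- tote_grip (a point): Grip point of the tote, on its tab: a flat upright plate 8 mm thick (tote x), 50 mm wide (tote y), outside on the middle of the -x wall, top 104 mm above the table, 15 mm above this point, free above the rim. Pinch it from above, fingers closing along tote x, with about 40 N. Axes as the tote's.
- tote_corner (a point): The cut-off corner: where the inner floor would meet the two inner walls, 72 mm to -x and 57 mm to -y of the tote's centre and 5 mm up; to the right of the tab as seen from the tab end. A diagonal upright wall cuts this corner off, 24 mm along each side; no other corner has one. It hangs lowest when the tote is tilted to it.
- tray: Bare aluminium tray, 110 (x) x 84 (y) mm, on 2 mm feet, floor 2.5 mm, walls to 24 mm on three sides; the fourth, +x, is open (a lip without a wall). 0.12 to 0.2 kg. Origin: centre of its underside; z up. The grip tab is at its -x end. Stoppers slide off once it is tilted 12 to 18 degrees, open end down.
- tray_grip (a point): Grip point of the tray: on its tab, an upright plate 8 mm thick (tray x), 44 mm wide (tray y), flush with the tray's -x end, its top 105 mm above the table, 16 mm above this point. Pinch it from above with the fingers closing along tray x (about 40 N). Axes as the tray's.
- tray_lip (a point): Middle of the open edge of the tray's floor (+x end), 106 mm from the grip point along tray x and 84 mm below it.
- plug_a_mid (a point): Centre of a middle-sized tapered rubber stopper, 25 mm across and 23 mm high, 20 g; it starts upright in the tray.
- plug_b_mid (a point): Centre of a small tapered rubber stopper, 22 mm across and 21 mm high, 20 g; it starts upright in the tray.
- plug_c_mid (a point): Centre of a small tapered rubber stopper, 22 mm across and 21 mm high, 20 g; it starts upright in the tote.
- vial_1: White capped sample vial, 33 mm across, 64 mm high, standing; a bystander. Origin: centre of its underside. It stands at the far side.
- vial_2: White capped sample vial, 33 mm across, 64 mm high, standing; a bystander. Origin: centre of its underside. It stands at the near side, between the tray's and the tote's places.
- petri_dish: Glass petri dish with cover, 70 mm across, 14 mm high; a bystander. Origin: centre of its underside.
- small_cup: Small glass cup, 48 mm across, 50 mm high; a bystander. Origin: centre of its underside.
There are look-alikes about, which are no part of the job. What is meant by the part that bears plug_a_mid is not turquoise or yellow, and is the smaller of those in its own colour.

How it is judged:
By the outcome, as a careful person would: the job done as asked, in the order asked, and still so for the second after the job is handed in, while the arm keeps its last pose, push and grip.
It also fails if it takes over 61 s, if anything falls off the work surface, if the arm or the gripper's body presses on something with over 40 N, if the wrist force passes 120 N, or if a joint passes its speed limit or range.

## Working session

There is one attempt and no reset: what is moved stays moved. The work goes in short steps, Python scripts to look and compute and a tool call to move; the robot and the scene stay as the last step left them, time stands still between calls to the robot, and variables do not carry over. Pictures are saved under pics/ and viewed, at most 10 in all, crops included, and the job is handed in when it is done.

Besides the shell and the picture viewer there is one more tool, called after "Request:" as name([rows], argument=value, ...), one row to a line, values as JSON. step_arm: Moves the arm, as the interface text tells. Its arguments: {"type":"object","properties":{"targets":{"type":"array","items":{"type":"array"}},"newtons":{"type":"number"}},"required":["targets"]}

```bash
mkdir -p pics; ls; python3 - <<'E'
from rig import env
import cv2
s=env.observe();print({k:(v if not hasattr(v,'round') else v.round(3) if not isinstance(v,float) else round(v,3)) for k,v in s.items()}, env.hold_point_z)
for n in("scene","top"):
    c=env.camera(n);cv2.imwrite(f"pics/{n}0.png",cv2.resize(c["frame"][:,:,::-1],None,fx=1.5,fy=1.5));print(n,{k:v for k,v in c.items() if k!="frame"})
E
```

```text
pics
{'clock': 0.0, 'qpos': array([ 1.143,  0.333, -0.065,  1.461,  0.022,  1.35 , -0.089]), 'dq': array([ 0.002,  0.001, -0.001,  0.001, -0.002, -0.   , -0.   ]), 'joint_torque': array([-0.0000e+00, -6.2324e+01,  2.5000e-02, -3.8990e+01, -6.1000e-02,
        4.0000e-02,  0.0000e+00]), 'eef_pos': array([ 245.982, -574.133,  221.743]), 'tool_rot': array([-3.076e+00, -6.310e-01,  1.000e-03]), 'ft_force': array([ 0.501, -0.146, -0.371]), 'ft_torque': array([ 0.004, -0.009, -0.036]), 'gripper_force': 0.0, 'grip_width': 87.32670141320766} -18.700000000000003
scene {'fx': 451.08870508752784, 'fy': 451.08870508752784, 'cx': 263.21184504104656, 'cy': 187.77043856785377, 'origin': array([ 18.54368261, 414.07866881, 516.66660164]), 'orientation': array([-0.95060237,  2.22673782, -1.30240769])}
top {'fx': 470.7670055387042, 'fy': 470.7670055387042, 'cx': 254.62328565832874, 'cy': 192.4558688891884, 'origin': array([ 428.21860079, -160.20819205, 1170.52412239]), 'orientation': array([-2.1775887 ,  2.15448703, -0.10880453])}
```

View pics/scene0.png

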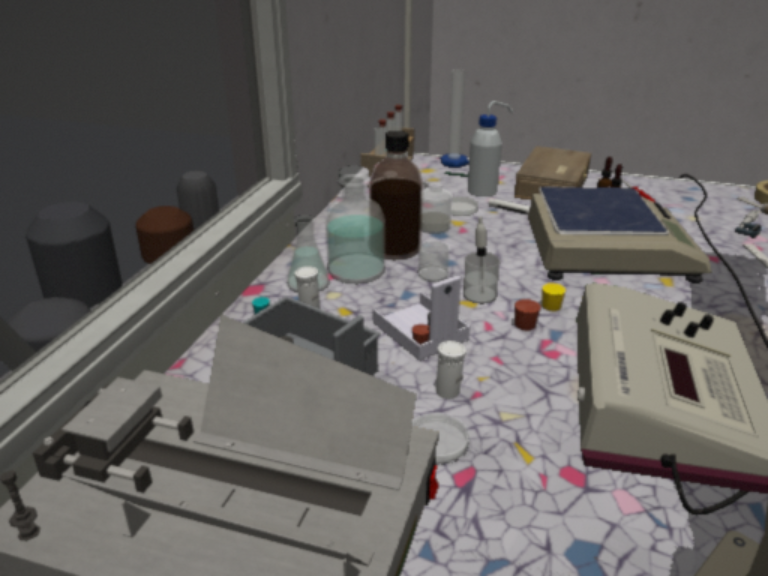

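View pics/top0.png

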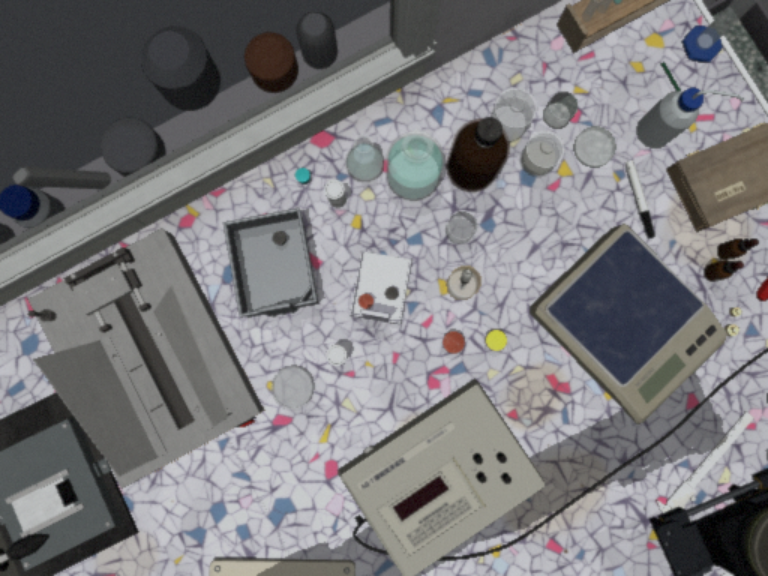

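The scene view shows the tray (415,325 on the 1.5x picture) with its tab facing the robot, and the tote (310,340) by the window. In the top view the tote is at (272,265) and its cut corner at (305,298). The tray is at (383,285) with one red and one dark stopper. Next I'll zoom in on the top view.

```bash
cat > h.py <<'E'
import numpy as np,cv2
from scipy.spatial.transform import Rotation as R
from rig import env
def ray(c,u,v):
    d=np.array([(u-c["cx"])/c["fx"],(v-c["cy"])/c["fy"],1]);return R.from_rotvec(c["orientation"]).apply(d)
def plane(c,u,v,z):
    d=ray(c,u,v);o=np.array(c["origin"]);return o+d*(z-o[2])/d[2]
def proj(c,p):
    q=R.from_rotvec(c["orientation"]).inv().apply(np.array(p)-c["origin"]);return np.array([c["fx"]*q[0]/q[2]+c["cx"],c["fy"]*q[1]/q[2]+c["cy"]])
def wrist_plane(c,s,u,v,z):
    x=np.array([u-c["cx"],v-c["cy"]]);r=np.hypot(*x);th=r/c["fx"];d=np.r_[x/r*np.sin(th),np.cos(th)] if r>0 else np.array([0,0,1.])
    H=np.array(c["hand_eye"]);T=R.from_rotvec(s["tool_rot"]);d=T.apply(H[:3,:3]@d);o=T.apply(H[:3,3])+s["eef_pos"];return o+d*(z-o[2])/d[2]
def wrist_proj(c,s,p):
    T=R.from_rotvec(s["tool_rot"]);H=np.array(c["hand_eye"]);q=H[:3,:3].T@(T.inv().apply(np.array(p)-s["eef_pos"])-H[:3,3])
    th=np.arctan2(np.hypot(q[0],q[1]),q[2]);return np.array([c["cx"],c["cy"]])+c["fx"]*th*q[:2]/np.hypot(q[0],q[1])
E
python3 - <<'E'
from h import *
c=env.camera("top");np.save("top.npy",c,allow_pickle=True)
f=c["frame"][125:245,140:290,::-1];cv2.imwrite("pics/topc.png",cv2.resize(f,None,fx=5,fy=5,interpolation=cv2.INTER_CUBIC))
s=env.camera("scene");np.save("scene.npy",s,allow_pickle=True)
f=s["frame"][170:290,130:330,::-1];cv2.imwrite("pics/scenec.png",cv2.resize(f,None,fx=4,fy=4,interpolation=cv2.INTER_CUBIC))
E
```

```text
(no output)
```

View pics/topc.png

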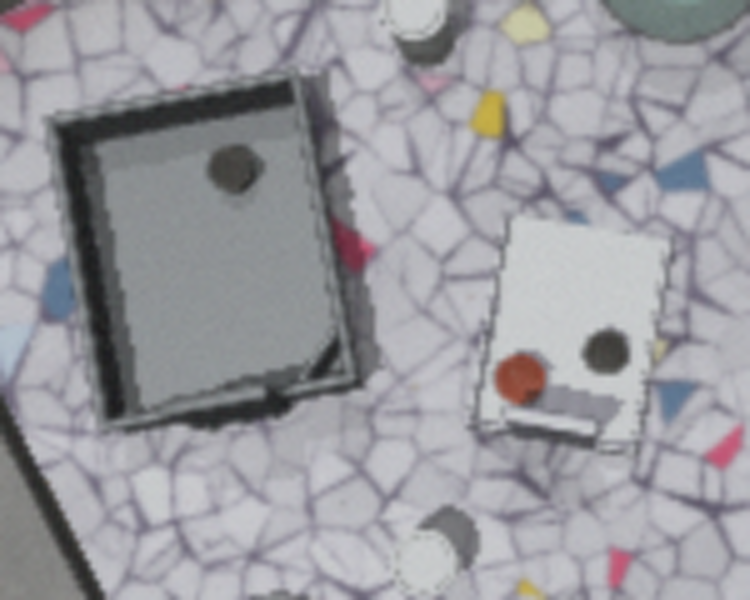

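View pics/scenec.png

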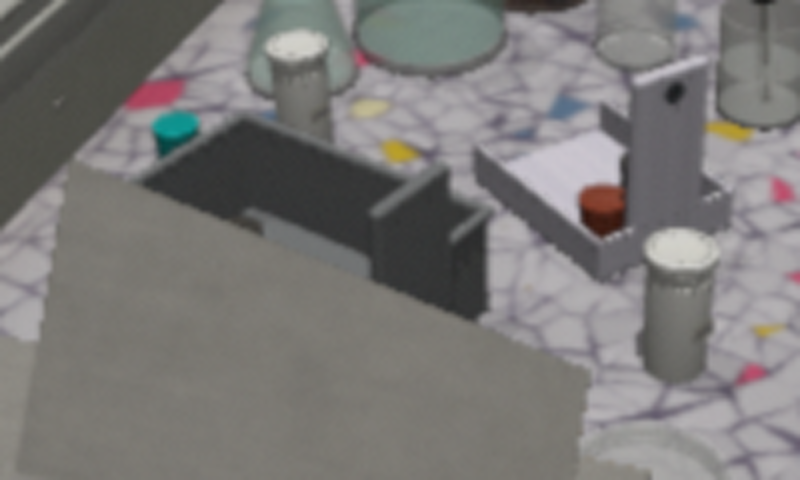

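```bash
python3 - <<'E'
from h import *
c=np.load("top.npy",allow_pickle=True).item();s=np.load("scene.npy",allow_pickle=True).item()
P=lambda x,y,z:plane(c,(x+.5)/5-.5+140,(y+.5)/5-.5+125,z)
S=lambda x,y,z:plane(s,(x+.5)/4-.5+130,(y+.5)/4-.5+170,z)
def pose(n,pts,z):
    q=np.array([P(*p,z) for p in pts]);print(n,q.round(0)[:,:2].tolist())
    # order FL,FR,NR,NL ; +x = away
    fx=(q[0]+q[1]-q[2]-q[3])/2;fy=(q[0]+q[3]-q[1]-q[2])/2
    yaw=np.degrees(np.arctan2(fx[1],fx[0]));yy=np.degrees(np.arctan2(-fy[0],fy[1]))
    print(n,"centre",q.mean(0).round(1),"len",np.linalg.norm(fx).round(1),np.linalg.norm(fy).round(1),"yaw",yaw.round(1),yy.round(1))
    return q.mean(0),np.radians((yaw+yy)/2)
for n,pts,z,g,h,w in(("tote",[(52,120),(298,75),(360,383),(108,428)],57,-79,104,25),("tray",[(510,217),(670,238),(636,452),(475,430)],24,-51,105,22)):
    ctr,y=pose(n,pts,z);X=np.array([np.cos(y),np.sin(y),0]);Y=np.array([-X[1],X[0],0])
    top=[ctr*[1,1,0]+X*g+Y*k*w+[0,0,h] for k in(1,-1)]
    for t in top:
        u=proj(c,t);v=proj(s,t);print(n,"tab top",t.round(0),"top crop",((u-[140,125]+.5)*5).round(0),"scene crop",((v-[130,170]+.5)*4).round(0))
print("tray tab top edge from top",P(503,410,105).round(0),P(597,430,105).round(0)," scene",S(633,82,105).round(0),S(705,60,105).round(0))
print("tote tab scene",S(376,212,104).round(0),S(445,170,104).round(0))
print("vials",P(420,562,64).round(0),P(415,15,64).round(0),"dish",plane(c,292/1.5,387/1.5,14).round(0),"cup",plane(c,461/1.5,228/1.5,50).round(0), "other",plane(c,463/1.5,282/1.5,30).round(0))
print("plugs",P(520,380,25).round(0),P(605,350,23).round(0),P(235,168,26).round(0))
print("board",plane(c,160/1.5,232/1.5,60).round(0),plane(c,260/1.5,408/1.5,60).round(0),"board right top", S(590,375,150).round(0))
print("wall",plane(c,430/1.5,45/1.5,50).round(0),plane(c,0,285/1.5,50).round(0))
E
```

```text
tote [[648.0, 97.0], [671.0, -20.0], [523.0, -53.0], [500.0, 66.0]]
tote centre [585.5  22.3  57. ] len 151.7 120.6 yaw 12.3 11.0
tote tab top [503.  31. 104.] top crop [165. 416.] scene crop [382. 211.]
tote tab top [513. -18. 104.] top crop [273. 395.] scene crop [455. 157.]
tray [[608.0, -122.0], [599.0, -201.0], [493.0, -185.0], [503.0, -107.0]]
tray centre [ 550.8 -154.    24. ] len 106.5 79.3 yaw -8.5 -7.1
tray tab top [ 503. -125.  105.] top crop [508. 419.] scene crop [643.  79.]
tray tab top [ 497. -169.  105.] top crop [604. 433.] scene crop [715.  52.]
tray tab top edge from top [ 507. -123.  105.] [ 498. -166.  105.]  scene [ 504. -120.  105.] [ 495. -159.  105.]
tote tab scene [504.  33. 104.] [508.  -8. 104.]
vials [438. -84.  64.] [700. -77.  64.] dish [387. -11.  14.] cup [ 645. -281.   50.] other [ 560. -287.   30.]
plugs [ 528. -128.   25.] [ 543. -170.   23.] [631.  13.  26.]
board [632. 200.  60.] [356.  32.  60.] board right top [331.  86. 150.]
wall [ 952. -230.   50.] [545. 456.  50.]
```

The scene checks out: the tote is 151.7 × 120.6 mm at yaw ≈12°, the tray is at yaw ≈−8°, and the tab tops agree in both views. The tray grip is near (501,−145,89) and the tote grip near (507,7,89). I'll turn first and then travel over the tray.

Request:
step_arm([
  [1,[0,0,0],[0,0,-0.164]],
  [1,[0,0,0],[0,0,-0.164]],
  [1,[0,0,0],[0,0,-0.164]],
  [1,[0,0,0],[0,0,-0.164]],
  [1,[0,0,0],[0,0,-0.164]],
  [1,[0,0,0],[0,0,-0.164]],
  [1,[0,0,0],[0,0,-0.164]],
  [1,[0,0,0],[0,0,-0.164]],
  [1,[0,0,0],[0,0,0]],
])

```text
clock: 1.1
eef_pos: [246.0, -574.4, 222.3]
tool_rot: [-2.365, -2.068, -0.0]
ft_force: [-0.1, 0.6, 0.8]
grip_width: 86.8
gripper_force: 0.0
```

```bash
cat > go.py <<'E'
from h import *
def rot(yaw,tilt_axis=None,deg=0):
    "tool down with tool y at yaw deg, then tilted about a horizontal world axis"
    a=np.radians(yaw);y=np.array([np.cos(a),np.sin(a),0]);z=np.array([0,0,-1.]);M=np.c_[np.cross(y,z),y,z]
    r=R.from_matrix(M)
    return r if tilt_axis is None else R.from_rotvec(np.radians(deg)*np.array(tilt_axis)/np.linalg.norm(tilt_axis))*r
def delta(grasp,Rt):
    s=env.observe();T=R.from_rotvec(s["tool_rot"]);tcp=np.array(grasp)-Rt.apply([0,0,env.hold_point_z])
    d=T.inv().apply(tcp-s["eef_pos"]);w=(T.inv()*Rt).as_rotvec()
    print("t",round(s["clock"],2),"tool-shift share",(d/400).round(4),"mm",np.linalg.norm(d).round(1),"turn share",(np.degrees(w)/45).round(3),"deg",np.degrees(np.linalg.norm(w)).round(1))
    print("tool y yaw",np.degrees(np.arctan2(*T.apply([0,1,0])[[1,0]])).round(1),"tcp",s["eef_pos"].round(1),"grasp",(s["eef_pos"]+T.apply([0,0,env.hold_point_z])).round(1),"q",s["qpos"].round(2),"F",s["ft_force"].round(1),"w",round(s["grip_width"],1))
E
python3 -c "
from go import *
delta([501,-145,200],rot(-8))"
```

```text
t 1.1 tool-shift share [1.1489 0.4888 0.1029] mm 501.1 turn share [-0.    -0.     0.008] deg 0.3
tool y yaw -7.7 tcp [ 246.  -574.4  222.3] grasp [ 246.  -574.4  241. ] q [ 1.25  0.34 -0.2   1.45  0.07  1.35  0.91] F [-0.1  0.6  0.8] w 86.8
```

Request:
step_arm([
  [1,[0.1,0.043,0.008],[0,0,0]],
  [1,[0.1,0.043,0.008],[0,0,0]],
  [1,[0.1,0.043,0.008],[0,0,0]],
  [1,[0.1,0.043,0.008],[0,0,0]],
  [1,[0.1,0.043,0.008],[0,0,0]],
  [1,[0.1,0.043,0.008],[0,0,0]],
  [1,[0.1,0.043,0.008],[0,0,0]],
  [1,[0.1,0.043,0.008],[0,0,0]],
  [1,[0.1,0.043,0.008],[0,0,0]],
  [1,[0.1,0.043,0.008],[0,0,0]],
])

```text
clock: 2.1
eef_pos: [471.3, -199.8, 190.6]
tool_rot: [2.371, 2.06, 0.0]
ft_force: [0.9, -1.0, -0.6]
grip_width: 87.4
gripper_force: 0.0
```

Request:
step_arm([
  [1,[0.074,0.03,0.008],[0,0,0]],
  [1,[0.074,0.03,0.008],[0,0,0]],
  [1,[0,0,0],[0,0,0]],
  [1,[0,0,0],[0,0,0]],
])

```text
clock: 2.5
eef_pos: [502.4, -145.7, 184.0]
tool_rot: [-2.368, -2.064, 0.0]
ft_force: [-0.4, 0.0, 0.1]
grip_width: 87.1
gripper_force: 0.0
```

```bash
python3 - <<'E'
from go import *
delta([501,-145,180],rot(-8))
s=env.observe();c=env.camera("wrist");np.save("w1.npy",[c,s],allow_pickle=True)
print({k:np.array(v).round(2).tolist() for k,v in c.items() if k!="frame"})
f=c["frame"][:,:,::-1].copy()
a=np.radians(-7.8);X=np.array([np.cos(a),np.sin(a),0]);Y=np.array([-X[1],X[0],0])
for k in(-22,22):
    for x in(-4,4):
        p=wrist_proj(c,s,np.array([501,-145,105])+X*x+Y*k);print(p.round(1));cv2.circle(f,tuple(int(v) for v in p),1,(0,255,0),-1)
cv2.imwrite("pics/w1.png",cv2.resize(f,None,fx=1.5,fy=1.5))
E
```

```text
t 2.5 tool-shift share [ 0.0012 -0.0038  0.0568] mm 22.8 turn share [-0.     0.     0.003] deg 0.1
tool y yaw -7.9 tcp [ 502.4 -145.7  184. ] grasp [ 502.4 -145.7  202.7] q [ 0.71  0.18 -0.57  1.76  0.1   1.24 -0.02] F [-0.4  0.   0.1] w 87.1
{'fx': 297.32, 'fy': 297.32, 'cx': 257.49, 'cy': 189.38, 'hand_eye': [[-0.0, -0.96, -0.28, 78.04], [1.0, -0.0, 0.0, -0.34], [-0.0, -0.28, 0.96, -161.65], [0.0, 0.0, 0.0, 1.0]]}
[251.4 220.7]
[260.5 220.7]
[251.  171.5]
[260.6 171.5]
```

View pics/w1.png

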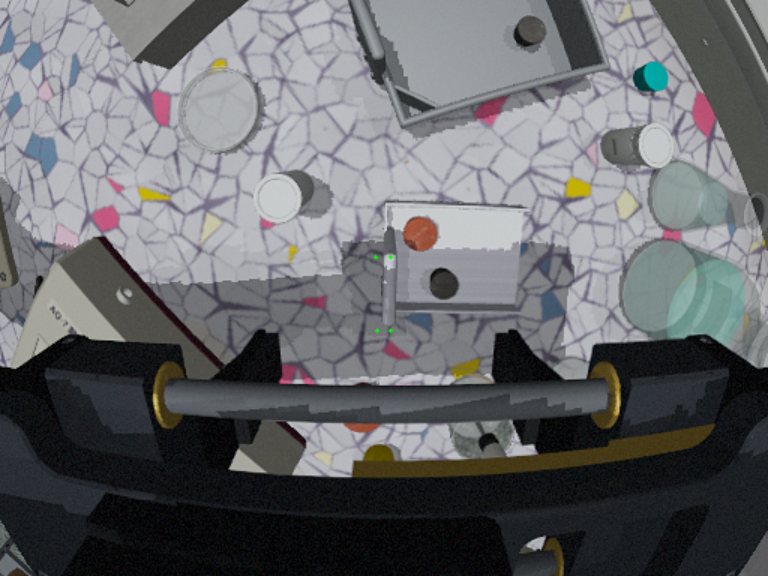

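The tab runs from (390,254) to (393,327), about 4 mm beyond the prediction in world x. The tray, tote and vials are all clear of the hand. I'll descend and grip.

Request:
step_arm([
  [1,[0,0.0065,0.07],[0,0,0]],
  [1,[0,0,0.07],[0,0,0]],
  [1,[0,0,0.07],[0,0,0]],
  [1,[0,0,0.05],[0,0,0]],
  [1,[0,0,0.024],[0,0,0]],
  [1,[0,0,0],[0,0,0]],
  [-1,[0,0,0],[0,0,0]],
  [-1,[0,0,0],[0,0,0]],
  [-1,[0,0,0],[0,0,0]],
  [-1,[0,0,0],[0,0,0]],
], newtons=40)

```text
clock: 3.55
eef_pos: [505.4, -146.5, 71.2]
tool_rot: [2.366, 2.065, 0.001]
ft_force: [0.9, -0.3, -0.1]
grip_width: 62.6
gripper_force: 0.0
```

Request:
step_arm([
  [-1,[0,0,0],[0,0,0]],
  [-1,[0,0,0],[0,0,0]],
  [-1,[0,0,0],[0,0,0]],
  [-1,[0,0,0],[0,0,0]],
])

```text
clock: 3.95
eef_pos: [505.0, -146.4, 70.5]
tool_rot: [2.367, 2.066, -0.0]
ft_force: [-0.3, 0.2, 0.2]
grip_width: 31.2
gripper_force: 0.0
```

Request:
step_arm([
  [-1,[0,0,0],[0,0,0]],
  [-1,[0,0,0],[0,0,0]],
  [-1,[0,0,0],[0,0,0]],
  [-1,[0,0,0],[0,0,0]],
  [-1,[0,0,0],[0,0,0]],
])

```text
clock: 4.45
eef_pos: [504.9, -146.4, 70.5]
tool_rot: [-2.367, -2.066, 0.0]
ft_force: [0.4, -0.7, 0.4]
grip_width: 7.8
gripper_force: 40.0
```

```bash
python3 -c "
from go import *
delta([505,-146,89],rot(-8))
print(env.observe()['gripper_force'])"
```

```text
t 4.45 tool-shift share [0.001  0.0001 0.0005] mm 0.4 turn share [-0.     0.     0.005] deg 0.2
tool y yaw -7.8 tcp [ 504.9 -146.4   70.5] grasp [ 504.9 -146.4   89.2] q [ 0.68  0.31 -0.55  1.87  0.19  1.01 -0.09] F [ 0.4 -0.7  0.4] w 7.8
39.96347305364907
```

Gripped: 7.8 mm opening, 40 N. Next: lift, then turn.

Request:
step_arm([
  [-1,[0,0,-0.01],[0,0,0]],
  [-1,[0,0,-0.03],[0,0,0]],
  [-1,[0,0,-0.05],[0,0,0]],
  [-1,[0,0,-0.05],[0,0,0]],
  [-1,[0,0,-0.05],[0,0,0]],
  [-1,[0,0,-0.05],[0,0,0]],
  [-1,[0,0,-0.03],[0,0,0]],
  [-1,[0,0,-0.02],[0,0,0]],
  [-1,[0,0,-0.01],[0,0,0]],
  [-1,[0,0,0],[0,0,-0.04]],
])

```text
clock: 5.45
eef_pos: [505.0, -146.4, 190.7]
tool_rot: [2.334, 2.103, -0.0]
ft_force: [-0.4, 0.2, -2.4]
grip_width: 7.6
gripper_force: 40.0
```

Request:
step_arm([
  [-1,[0,0,0],[0,0,-0.08]],
  [-1,[0,0,0],[0,0,-0.11]],
  [-1,[0,0,0],[0,0,-0.11]],
  [-1,[0,0,0],[0,0,-0.11]],
  [-1,[0,0,0],[0,0,-0.11]],
  [-1,[0,0,0],[0,0,-0.11]],
  [-1,[0,0,0],[0,0,-0.11]],
  [-1,[0,0,0],[0,0,-0.11]],
  [-1,[0,0,0],[0,0,-0.11]],
  [-1,[0,0,0],[0,0,-0.11]],
])

```text
clock: 6.45
eef_pos: [504.6, -146.3, 189.8]
tool_rot: [-1.267, -2.873, 0.0]
ft_force: [0.3, 0.6, -1.0]
grip_width: 7.9
gripper_force: 40.0
```

Request:
step_arm([
  [-1,[0,0,0],[0,0,-0.11]],
  [-1,[0,0,0],[0,0,-0.11]],
  [-1,[0,0,0],[0,0,-0.11]],
  [-1,[0,0,0],[0,0,-0.11]],
  [-1,[0,0,0],[0,0,-0.11]],
  [-1,[0,0,0],[0,0,-0.11]],
  [-1,[0,0,0],[0,0,-0.11]],
  [-1,[0,0,0],[0,0,-0.11]],
  [-1,[0,0,0],[0,0,-0.11]],
  [-1,[0,0,0],[0,0,-0.11]],
])

```text
clock: 7.45
eef_pos: [504.6, -146.3, 189.8]
tool_rot: [0.052, -3.14, -0.001]
ft_force: [-0.6, -0.3, -1.4]
grip_width: 7.6
gripper_force: 40.0
```

```bash
python3 -c "
from go import *
delta([606.8,-118,190],rot(101.7))
c=env.camera('wrist');cv2.imwrite('pics/w2.png',c['frame'][:,:,::-1])"
```

```text
t 7.45 tool-shift share [-0.2578  0.0622  0.046 ] mm 107.7 turn share [ 0.001 -0.001 -0.218] deg 9.8
tool y yaw 91.9 tcp [ 504.6 -146.3  189.8] grasp [ 504.6 -146.3  208.5] q [ 0.86  0.21 -0.74  1.74  0.15  1.26  1.69] F [-0.6 -0.3 -1.4] w 7.6
```

View pics/w2.png

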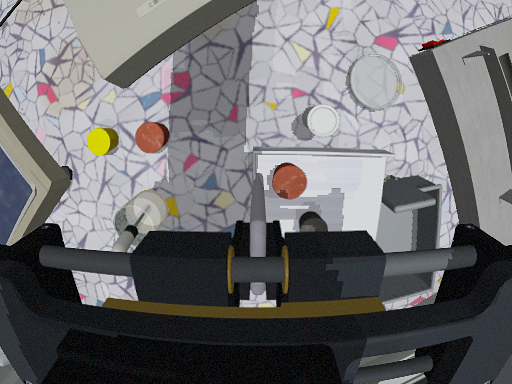

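The tray is held at (320,190) with both stoppers still in it, and the tote is below it at (410,230). I'll finish the turn and go to the pour point.

Request:
step_arm([
  [-1,[0,0,0],[0,0,-0.11]],
  [-1,[0,0,0],[0,0,-0.07]],
  [-1,[0,0,0],[0,0,-0.038]],
  [-1,[-0.02,0,0],[0,0,0]],
  [-1,[-0.04,0.003,0],[0,0,0]],
  [-1,[-0.05,0.004,0.005],[0,0,0]],
  [-1,[-0.055,0.004,0.01],[0,0,0]],
  [-1,[-0.05,0.004,0.01],[0,0,0]],
  [-1,[-0.035,0.0025,0.011],[0,0,0]],
  [-1,[-0.015,0,0.01],[0,0,0]],
])

```text
clock: 8.5
eef_pos: [608.7, -117.2, 171.3]
tool_rot: [0.313, -3.126, -0.002]
ft_force: [-0.0, -0.2, -1.9]
grip_width: 7.4
gripper_force: 40.0
```

```bash
python3 - <<'E'
from go import *
delta([606.8,-118,156],rot(101.7))
s=env.observe();c=env.camera("wrist");cv2.imwrite('pics/w3.png',c['frame'][:,:,::-1])
# tote rim corners and tray lip predicted in the wrist view for comparison
T=R.from_rotvec(s["tool_rot"]);g=s["eef_pos"]+T.apply([0,0,env.hold_point_z]);a=np.radians(11.7);X=np.array([np.cos(a),np.sin(a),0]);Y=np.array([-X[1],X[0],0])
for n,i,j in(("FL",75,60),("FR",75,-60),("NR",-75,-60),("NL",-75,60)):print(n,wrist_proj(c,s,np.array([588,22,57])+i*X+j*Y).round(0))
E
```

```text
t 8.5 tool-shift share [ 0.005  -0.001   0.0849] mm 34.0 turn share [ 0.001 -0.    -0.005] deg 0.3
tool y yaw 101.5 tcp [ 608.7 -117.2  171.3] grasp [ 608.7 -117.3  190. ] q [ 0.68  0.45 -0.74  1.51  0.31  1.3   1.68] F [-0.  -0.2 -1.9] w 7.4
FL [426. 252.]
FR [332. 259.]
NR [342. 117.]
NL [446. 125.]
```

View pics/w3.png

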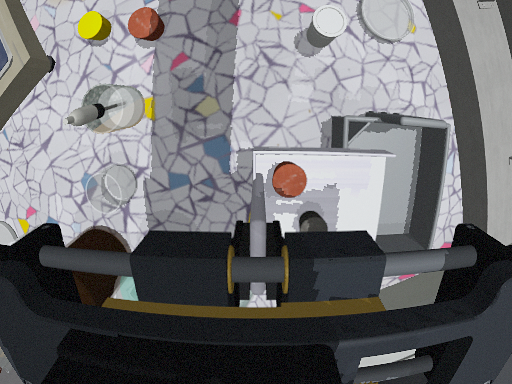

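The tote rim corners at (335,117) and (448,124) match the prediction within about 5 mm, and the tray's lip is over the tote. I'll lower it and tilt about the lip.

Request:
step_arm([
  [-1,[0.003,0,0.015],[0,0,0]],
  [-1,[0.002,0,0.03],[0,0,0]],
  [-1,[0,0,0.025],[0,0,0]],
  [-1,[0,0,0.013],[0,0,0]],
  [-1,[0,0.0071,-0.0116],[0.0556,0,0]],
  [-1,[0,0.0071,-0.0116],[0.0556,0,0]],
  [-1,[0,0.0071,-0.0116],[0.0556,0,0]],
  [-1,[0,0.0071,-0.0116],[0.0556,0,0]],
  [-1,[0,0.0071,-0.0116],[0.0556,0,0]],
  [-1,[0,0.0071,-0.0116],[0.0556,0,0]],
])

```text
clock: 9.55
eef_pos: [601.4, -99.3, 164.9]
tool_rot: [-0.309, 3.073, -0.408]
ft_force: [0.2, -0.8, -2.2]
grip_width: 7.7
gripper_force: 40.0
```

Request:
step_arm([
  [-1,[0,0.0071,-0.0116],[0.0556,0,0]],
  [-1,[0,0.0071,-0.0116],[0.0556,0,0]],
  [-1,[0,0.0071,-0.0116],[0.0556,0,0]],
  [-1,[0,0,0],[0,0,0]],
  [-1,[0,0,0],[0,0,0]],
  [-1,[0,0,0],[0,0,0]],
  [-1,[0,0,0],[0,0,0]],
])

```text
clock: 10.25
eef_pos: [599.0, -88.2, 175.3]
tool_rot: [-0.302, 3.029, -0.602]
ft_force: [-1.2, 0.7, -1.9]
grip_width: 7.8
gripper_force: 40.0
```

```bash
python3 - <<'E'
from go import *
delta([606.8,-118,156],rot(101.7))
c=env.camera("wrist");t=env.camera("top")["frame"][125:255,130:290,::-1]
f=np.hstack([cv2.resize(c['frame'][:,220:,::-1],(292,384)),cv2.resize(t,(472,384))]);cv2.imwrite('pics/w4.png',f)
E
```

```text
t 10.25 tool-shift share [-0.0043 -0.0346  0.1171] mm 48.9 turn share [-0.5   -0.001 -0.007] deg 22.5
tool y yaw 101.4 tcp [599.  -88.2 175.3] grasp [597.6 -81.2 192.5] q [ 0.42  0.35 -0.69  1.67  0.65  1.29  1.31] F [-1.2  0.7 -1.9] w 7.8
```

View pics/w4.png

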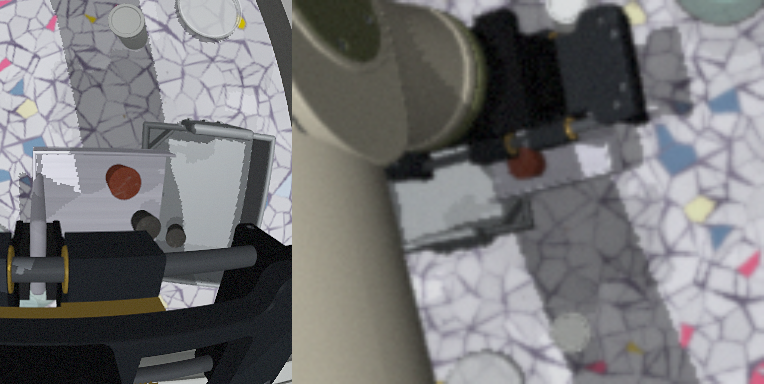

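Both stoppers are sliding: red is at (123,182) and the dark one at the lip at (145,223). The stopper already in the tote is at (175,235). I'll tilt a little more and wait, then check by colour mask.

Request:
step_arm([
  [-1,[0,0.0071,-0.0116],[0.0556,0,0]],
  [-1,[0,0.0071,-0.0116],[0.0556,0,0]],
  [-1,[0,0.0071,-0.0116],[0.0556,0,0]],
  [-1,[0,0,0],[0,0,0]],
  [-1,[0,0,0],[0,0,0]],
  [-1,[0,0,0],[0,0,0]],
  [-1,[0,0,0],[0,0,0]],
  [-1,[0,0,0],[0,0,0]],
])

```text
clock: 11.15
eef_pos: [596.4, -74.5, 184.5]
tool_rot: [-0.297, 2.971, -0.796]
ft_force: [-0.5, 0.4, -0.7]
grip_width: 8.0
gripper_force: 40.0
```

```bash
cat > plugs.py <<'E'
from go import *
def blobs(c):
    h=cv2.cvtColor(c["frame"],cv2.COLOR_RGB2HSV);out={}
    red=((h[...,0]<10)|(h[...,0]>175))&(h[...,1]>130)&(h[...,2]>60)
    g=c["frame"].astype(int);dark=(g.max(2)<75)&(g.max(2)>15)
    for n,m,lo,hi in(("red",red,60,3000),("dark",dark,60,900)):
        k,l,st,ce=cv2.connectedComponentsWithStats(m.astype(np.uint8));out[n]=[(ce[i].round(0).tolist(),int(st[i,4]),st[i,2:4].tolist()) for i in range(1,k) if lo<st[i,4]<hi]
    return out
E
python3 - <<'E'
from plugs import *
delta([606.8,-118,156],rot(101.7))
s=env.observe();c=env.camera("wrist");b=blobs(c);print(b)
cv2.imwrite("pics/w5.png",c["frame"][:,:,::-1])
for n in b:
    for ce,a,_ in b[n]:print(n,ce,a,wrist_plane(c,s,*ce,20).round(0))
E
```

```text
t 11.15 tool-shift share [-0.0039 -0.0377  0.1579] mm 65.0 turn share [-0.667 -0.001 -0.006] deg 30.0
tool y yaw 101.4 tcp [596.4 -74.5 184.5] grasp [594.5 -65.4 200.6] q [ 0.32  0.35 -0.68  1.69  0.76  1.35  1.18] F [-0.5  0.4 -0.7] w 8.0
{'red': [([210.0, 36.0], 571, [33, 26]), ([462.0, 177.0], 430, [24, 26])], 'dark': [([503.0, 23.0], 769, [25, 70]), ([220.0, 42.0], 200, [22, 20]), ([146.0, 66.0], 80, [10, 13]), ([47.0, 94.0], 114, [23, 10]), ([49.0, 107.0], 192, [29, 12]), ([163.0, 108.0], 80, [11, 14]), ([435.0, 124.0], 156, [58, 9]), ([374.0, 137.0], 138, [9, 22]), ([445.0, 137.0], 68, [52, 7]), ([453.0, 173.0], 76, [12, 21]), ([426.0, 204.0], 382, [20, 24]), ([402.0, 237.0], 371, [20, 24])]}
red [210.0, 36.0] 571 [ 463. -270.   20.]
red [462.0, 177.0] 430 [549.  55.  20.]
dark [503.0, 23.0] 769 [389.  60.  20.]
dark [220.0, 42.0] 200 [ 470. -252.   20.]
dark [146.0, 66.0] 80 [ 513. -393.   20.]
dark [47.0, 94.0] 114 [ 602. -838.   20.]
dark [49.0, 107.0] 192 [ 636. -819.   20.]
dark [163.0, 108.0] 80 [ 572. -341.   20.]
dark [435.0, 124.0] 156 [509.  12.  20.]
dark [374.0, 137.0] 138 [540. -44.  20.]
dark [445.0, 137.0] 68 [518.  25.  20.]
dark [453.0, 173.0] 76 [549.  44.  20.]
dark [426.0, 204.0] 382 [588.  29.  20.]
dark [402.0, 237.0] 371 [632.  18.  20.]
```

All three stoppers are in the tote: red at (549,55), dark at (588,29) and (632,18). I'll reverse the tilt, raise, and go back.

Request:
step_arm([
  [-1,[0,-0.0142,0.0232],[-0.1111,0,0]],
  [-1,[0,-0.0142,0.0232],[-0.1111,0,0]],
  [-1,[0,-0.0142,0.0232],[-0.1111,0,0]],
  [-1,[0,-0.0142,0.0232],[-0.1111,0,0]],
  [-1,[0,-0.0142,0.0232],[-0.1111,0,0]],
  [-1,[0,-0.0142,0.0232],[-0.1111,0,0]],
  [-1,[0,-0.01,-0.03],[0,0,0]],
  [-1,[0,-0.02,-0.05],[0,0,0]],
  [-1,[0,-0.02,-0.04],[0,0,0]],
  [-1,[0,0,-0.02],[0,0,0]],
])

```text
clock: 12.2
eef_pos: [610.9, -141.5, 200.8]
tool_rot: [-0.314, 3.123, -0.006]
ft_force: [1.1, -0.2, -1.2]
grip_width: 8.1
gripper_force: 40.0
```

```bash
python3 - <<'E'
from go import *
delta([505,-146.4,190],R.from_rotvec(env.observe()["tool_rot"]))
delta([505,-146.4,190],rot(-7.8))
E
```

```text
t 12.2 tool-shift share [0.2621 0.0407 0.073 ] mm 110.0 turn share [0. 0. 0.] deg 0.0
tool y yaw 101.5 tcp [ 610.9 -141.5  200.8] grasp [ 610.9 -141.4  219.5] q [ 0.7   0.44 -0.72  1.46  0.3   1.35  1.73] F [ 1.1 -0.2 -1.2] w 8.1
t 12.2 tool-shift share [0.2622 0.0409 0.073 ] mm 110.1 turn share [-1.000e-03  7.000e-03  2.428e+00] deg 109.3
tool y yaw 101.5 tcp [ 610.9 -141.5  200.8] grasp [ 610.9 -141.4  219.5] q [ 0.7   0.44 -0.72  1.46  0.3   1.35  1.73] F [ 1.1 -0.2 -1.2] w 8.1
```

Request:
step_arm([
  [-1,[0.04,0.006,0],[0,0,0]],
  [-1,[0.075,0.012,0],[0,0,0]],
  [-1,[0.075,0.012,0],[0,0,0]],
  [-1,[0.05,0.007,0],[0,0,0]],
  [-1,[0.022,0.004,0],[0,0,0.05]],
  [-1,[0,0,0],[0,0,0.14]],
  [-1,[0,0,0],[0,0,0.16]],
  [-1,[0,0,0],[0,0,0.16]],
  [-1,[0,0,0],[0,0,0.16]],
  [-1,[0,0,0],[0,0,0.16]],
])

```text
clock: 13.2
eef_pos: [504.6, -145.1, 198.4]
tool_rot: [0.711, 3.059, -0.002]
ft_force: [-0.0, -0.4, -1.9]
grip_width: 7.5
gripper_force: 40.0
```

Request:
step_arm([
  [-1,[0,0,0],[0,0,0.16]],
  [-1,[0,0,0],[0,0,0.16]],
  [-1,[0,0,0],[0,0,0.16]],
  [-1,[0,0,0],[0,0,0.16]],
  [-1,[0,0,0],[0,0,0.16]],
  [-1,[0,0,0],[0,0,0.16]],
  [-1,[0,0,0],[0,0,0.16]],
  [-1,[0,0,0],[0,0,0.16]],
  [-1,[0,0,0],[0,0,0.16]],
  [-1,[0,0,0],[0,0,0.16]],
])

```text
clock: 14.2
eef_pos: [504.6, -145.0, 198.3]
tool_rot: [2.373, 2.057, -0.001]
ft_force: [-0.4, -0.5, -1.5]
grip_width: 7.7
gripper_force: 40.0
```

```bash
python3 -c "
from go import *
delta([505,-146.4,89.7],rot(-7.8))"
```

```text
t 14.2 tool-shift share [-0.0029  0.0013  0.3183] mm 127.3 turn share [ 0.001  0.002 -0.008] deg 0.4
tool y yaw -8.2 tcp [ 504.6 -145.   198.3] grasp [ 504.6 -145.   217. ] q [ 0.71  0.17 -0.57  1.73  0.1   1.26 -0.03] F [-0.4 -0.5 -1.5] w 7.7
```

Request:
step_arm([
  [-1,[0,0,0.05],[0,0,-0.008]],
  [-1,[-0.003,0.001,0.07],[0,0,0]],
  [-1,[0,0,0.07],[0,0,0]],
  [-1,[0,0,0.06],[0,0,0]],
  [-1,[0,0,0.04],[0,0,0]],
  [-1,[0,0,0.016],[0,0,0]],
  [-1,[0,0,0.007],[0,0,0]],
  [-1,[0,0,0.0035],[0,0,0]],
  [-1,[0,0,0],[0,0,0]],
  [-1,[0,0,0],[0,0,0]],
])

```text
clock: 15.2
eef_pos: [504.9, -147.4, 72.2]
tool_rot: [2.361, 2.07, 0.0]
ft_force: [-0.6, -0.5, -1.4]
grip_width: 8.2
gripper_force: 40.0
```

```bash
python3 -c "
from go import *
delta([505,-146.4,89.2],rot(-7.8))"
```

```text
t 15.2 tool-shift share [0.0025 0.     0.0043] mm 2.0 turn share [0.002 0.001 0.007] deg 0.3
tool y yaw -7.5 tcp [ 504.9 -147.4   72.2] grasp [ 504.8 -147.4   90.9] q [ 0.68  0.31 -0.55  1.87  0.19  1.02 -0.08] F [-0.6 -0.5 -1.4] w 8.2
```

Request:
step_arm([
  [-1,[0,0,0.0025],[0,0,0]],
  [-1,[0,0,0.002],[0,0,0]],
  [-1,[0,0,0],[0,0,0]],
  [-1,[0,0,0],[0,0,0]],
])

```text
clock: 15.6
eef_pos: [504.7, -147.5, 70.5]
tool_rot: [2.361, 2.07, -0.0]
ft_force: [-1.5, 0.7, 6.9]
grip_width: 7.8
gripper_force: 40.0
```

It's in contact with the table. Release, rise, and look.

Request:
step_arm([
  [0.2,[0,0,0],[0,0,0]],
  [0.2,[0,0,0],[0,0,0]],
  [0.2,[0,0,0],[0,0,0]],
  [0.2,[0,0,0],[0,0,0]],
  [0.2,[0,0,0],[0,0,0]],
  [1,[0,0,-0.02],[0,0,0]],
  [1,[0,0,-0.05],[0,0,0]],
  [1,[0,0,-0.09],[0,0,0]],
  [1,[0,0,-0.09],[0,0,0]],
  [1,[0,0,-0.09],[0,0,0]],
])

```text
clock: 16.6
eef_pos: [504.2, -147.0, 207.7]
tool_rot: [2.361, 2.071, 0.0]
ft_force: [1.1, -0.3, -0.3]
grip_width: 79.8
gripper_force: 0.0
```

```bash
python3 - <<'E'
from plugs import *
delta([508,7,200],rot(11.7))
s=env.observe();c=env.camera("wrist");b=blobs(c)
for ce,a,_ in b["red"]+b["dark"]:
    p=wrist_plane(c,s,*ce,15)
    if 480<p[0]<690 and -200<p[1]<100: print(ce,a,p.round(0))
t=env.camera("top");f=np.hstack([c["frame"][:,150:450,::-1],cv2.resize(t["frame"][110:255,130:290,::-1],(424,384))])
cv2.imwrite("pics/w6.png",f)
E
```

```text
t 16.6 tool-shift share [ 0.383  -0.0407  0.0659] mm 156.3 turn share [ 0.001  0.001 -0.426] deg 19.2
tool y yaw -7.5 tcp [ 504.2 -147.   207.7] grasp [ 504.2 -147.   226.4] q [ 0.72  0.17 -0.58  1.72  0.09  1.28 -0.01] F [ 1.1 -0.3 -0.3] w 79.8
[272.0, 3.0] 104 [548.  52.  15.]
[273.0, 7.0] 140 [548.  47.  15.]
[247.0, 41.0] 201 [512.   8.  15.]
[310.0, 19.0] 238 [590.  28.  15.]
[342.0, 30.0] 63 [628.  12.  15.]
[273.0, 69.0] 115 [538. -30.  15.]
```

View pics/w6.png

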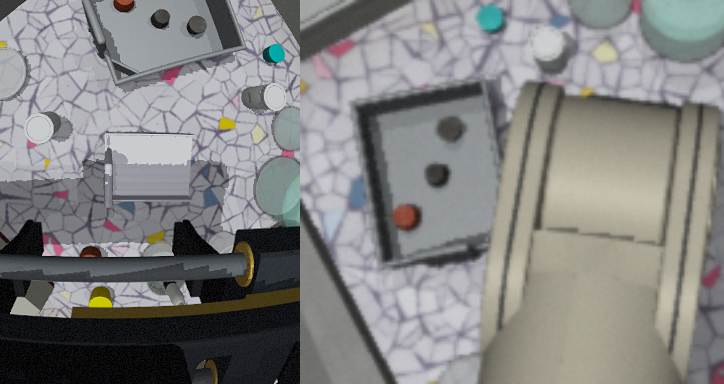

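The tray is flat and empty at (150,168) and all three stoppers lie in the tote (125,5), (160,17), (197,25). I'll turn and go over the tote's tab.

Request:
step_arm([
  [1,[0,0,0],[0,0,-0.106]],
  [1,[0,0,0],[0,0,-0.16]],
  [1,[0,0,0],[0,0,-0.16]],
  [1,[0.06,0.014,0],[0,0,0]],
  [1,[0.09,0.021,0],[0,0,0]],
  [1,[0.09,0.021,0],[0,0,0]],
  [1,[0.09,0.021,0],[0,0,0]],
  [1,[0.045,0.01,0],[0,0,0]],
  [1,[0,0,0],[0,0,0]],
])

```text
clock: 17.6
eef_pos: [507.8, 10.1, 205.8]
tool_rot: [1.978, 2.441, 0.001]
ft_force: [-1.3, -0.6, -0.2]
grip_width: 86.8
gripper_force: 0.0
```

```bash
python3 - <<'E'
from plugs import *
delta([508,7,89],rot(11.7))
s=env.observe();c=env.camera("wrist");f=c["frame"][:,:,::-1].copy()
a=np.radians(11.7);X=np.array([np.cos(a),np.sin(a),0]);Y=np.array([-X[1],X[0],0])
for k in(-25,25):
    for x in(-4,4):
        p=wrist_proj(c,s,np.array([508,7,104])+X*x+Y*k);print(p.round(1));cv2.circle(f,tuple(int(v) for v in p),1,(0,255,0),-1)
cv2.imwrite("pics/w7.png",f[60:300,150:450])
# tab top: bright edge strip, print grey profile across tab at 3 rows
g=f.max(2)
p0=wrist_proj(c,s,[508,7,104]).astype(int)
for dv in(-14,0,14):print(p0[1]+dv,p0[0]-20,g[p0[1]+dv,p0[0]-20:p0[0]+21].tolist())
E
```

```text
t 17.6 tool-shift share [-0.0078 -0.0014  0.3388] mm 135.6 turn share [ 0.001 -0.     0.006] deg 0.3
tool y yaw 12.0 tcp [507.8  10.1 205.8] grasp [507.8  10.1 224.5] q [ 0.56  0.14 -0.73  1.76  0.1   1.28  0.02] F [-1.3 -0.6 -0.2] w 86.8
[252.6 217.9]
[261.  217.9]
[252.6 166.5]
[261.4 166.5]
178 236 [118, 120, 119, 109, 108, 117, 121, 123, 118, 119, 120, 119, 121, 119, 122, 122, 121, 110, 99, 114, 117, 132, 57, 126, 144, 147, 138, 134, 119, 96, 60, 111, 109, 111, 111, 107, 108, 111, 110, 165, 166]
192 236 [122, 124, 120, 123, 124, 120, 118, 109, 116, 115, 117, 116, 118, 117, 118, 115, 115, 115, 116, 121, 120, 98, 65, 82, 93, 93, 93, 82, 75, 65, 70, 110, 107, 105, 107, 106, 103, 105, 106, 106, 109]
206 236 [122, 125, 128, 127, 127, 126, 127, 124, 126, 126, 122, 114, 111, 112, 110, 110, 111, 111, 113, 108, 106, 86, 70, 79, 91, 93, 85, 82, 76, 64, 48, 51, 47, 46, 53, 56, 54, 52, 55, 49, 50]
```

The tab is at u≈258–266, against 253–261 predicted, so I'll shift +4.5 mm along tool y, then descend and grip.

Request:
step_arm([
  [1,[-0.005,0.01,0.05],[0,0,0]],
  [1,[0,0,0.08],[0,0,0]],
  [1,[0,0,0.08],[0,0,0]],
  [1,[0,0,0.07],[0,0,0]],
  [1,[0,0,0.04],[0,0,0]],
  [1,[0,0,0.018],[0,0,0]],
  [-1,[0,0,0],[0,0,0]],
  [-1,[0,0,0],[0,0,0]],
  [-1,[0,0,0],[0,0,0]],
  [-1,[0,0,0],[0,0,0]],
], newtons=42)

```text
clock: 18.65
eef_pos: [513.0, 5.4, 71.2]
tool_rot: [1.983, 2.434, 0.0]
ft_force: [0.4, 0.0, -0.3]
grip_width: 62.9
gripper_force: 0.0
```

Request:
step_arm([
  [-1,[0,0,0],[0,0,0]],
  [-1,[0,0,0],[0,0,0]],
  [-1,[0,0,0],[0,0,0]],
  [-1,[0,0,0],[0,0,0]],
  [-1,[0,0,0],[0,0,0]],
  [-1,[0,0,0],[0,0,0]],
  [-1,[0,0,0],[0,0,0]],
  [-1,[0,0,0],[0,0,0]],
  [-1,[0,0,0],[0,0,0]],
  [-1,[0,0,0],[0,0,0]],
])

```text
clock: 19.65
eef_pos: [512.5, 5.5, 70.4]
tool_rot: [1.984, 2.435, -0.0]
ft_force: [0.5, -0.5, -0.5]
grip_width: 7.5
gripper_force: 42.0
```

Request:
step_arm([
  [-1,[0,0,-0.01],[0,0,0]],
  [-1,[0,0,-0.025],[0,0,0]],
  [-1,[0,0,-0.04],[0,0,0]],
  [-1,[0,0,-0.05],[0,0,0]],
  [-1,[0,0,-0.05],[0,0,0]],
  [-1,[-0.015,0.008,-0.05],[0,0,0]],
  [-1,[-0.03,0.014,-0.05],[0,0,0]],
  [-1,[-0.035,0.015,-0.04],[0,0,0]],
  [-1,[-0.022,0.011,-0.02],[0,0,0]],
  [-1,[-0.01,0.005,-0.01],[0,0,0]],
])

```text
clock: 20.65
eef_pos: [542.6, -34.8, 209.0]
tool_rot: [1.985, 2.434, -0.0]
ft_force: [-1.0, 0.9, -4.6]
grip_width: 7.7
gripper_force: 42.0
```

Request:
step_arm([
  [-1,[0,0,0],[-0.02,0.02,0]],
  [-1,[0,0,0],[-0.04,0.04,0]],
  [-1,[0,0,0],[-0.05,0.05,0]],
  [-1,[0,0,0],[-0.05,0.05,0]],
  [-1,[0,0,0],[-0.05,0.05,0]],
  [-1,[0,0,0],[-0.05,0.05,0]],
  [-1,[0,0,0],[-0.05,0.05,0]],
  [-1,[0,0,0],[-0.05,0.05,0]],
  [-1,[0,0,0],[-0.05,0.05,0]],
  [-1,[0,0,0],[-0.05,0.05,0]],
])

```text
clock: 21.65
eef_pos: [541.5, -33.6, 207.6]
tool_rot: [-1.888, -2.318, -0.78]
ft_force: [-0.6, 0.2, -4.3]
grip_width: 7.9
gripper_force: 42.0
```

```bash
cat > tl.py <<'E'
from go import *
s=env.observe();T=R.from_rotvec(s["tool_rot"]);print("tote up axis",(-T.apply([0,0,1])).round(3),"tilt",np.degrees(np.arccos(-T.apply([0,0,1])[2])).round(1),"tote x z-comp",T.apply([0,1,0])[2].round(3),"tote y z-comp",T.apply([1,0,0])[2].round(3),"q",s["qpos"].round(2),"tcp",s["eef_pos"].round(0),"F",s["ft_force"].round(1),"M",s["ft_torque"].round(2))
E
python3 tl.py
```

```text
tote up axis [-0.27  -0.41   0.871] tilt 29.4 tote x z-comp 0.347 tote y z-comp 0.347 q [ 0.92  0.11 -0.67  1.88 -0.48  1.06  0.68] tcp [542. -34. 208.] F [-0.6  0.2 -4.3] M [-0.94  0.72  0.04]
```

Request:
step_arm([
  [-1,[0,0,0],[-0.044,0.044,0]],
  [-1,[0,0,0],[-0.03,0.03,0]],
  [-1,[0,0,0],[-0.014,0.014,0]],
  [-1,[0,0,0],[0,0,0]],
  [-1,[0,0,0],[0,0,0]],
  [-1,[0,0,0],[0,0,0]],
  [-1,[0,0,0],[0,0,0]],
  [-1,[0,0,0],[0,0,0]],
  [-1,[0,0,0],[0,0,0]],
  [-1,[0,0,0],[0,0,0]],
])

```text
clock: 22.65
eef_pos: [542.3, -34.0, 208.4]
tool_rot: [-1.857, -2.281, -0.918]
ft_force: [-0.5, -0.4, -3.6]
grip_width: 8.0
gripper_force: 42.0
```

Request:
step_arm([
  [-1,[0,0,0],[0,0,0]],
  [-1,[0,0,0],[0,0,0]],
  [-1,[0,0,0],[0,0,0]],
  [-1,[0,0,0],[0,0,0]],
  [-1,[0,0,0],[0,0,0]],
  [-1,[0,0,0],[0,0,0]],
  [-1,[0,0,0],[0,0,0]],
  [-1,[0,0,0],[0,0,0]],
  [-1,[0,0,0],[0,0,0]],
  [-1,[0,0,0],[0,0,0]],
])

```text
clock: 23.65
eef_pos: [542.2, -34.0, 208.4]
tool_rot: [-1.857, -2.28, -0.918]
ft_force: [-0.2, -0.3, -4.0]
grip_width: 8.0
gripper_force: 42.0
```

```bash
python3 tl.py; python3 - <<'E'
from go import *
c=env.camera("wrist")["frame"][:,:,::-1];t=env.camera("top")["frame"][:,:,::-1];s=env.camera("scene")["frame"][:,:,::-1]
a=cv2.resize(c[:300,130:480],(460,394));b=cv2.resize(t[90:270,90:330],(340,255));d=cv2.resize(s[120:330,110:390],(340,255))
f=np.zeros((510,800,3),np.uint8);f[:394,:460]=a;f[:255,460:]=b;f[255:,460:]=d;cv2.imwrite("pics/fin.png",f)
E
```

```text
tote up axis [-0.314 -0.477  0.821] tilt 34.9 tote x z-comp 0.404 tote y z-comp 0.404 q [ 0.97  0.12 -0.66  1.91 -0.6   1.05  0.81] tcp [542. -34. 208.] F [-0.2 -0.3 -4. ] M [-1.09  0.77  0.03]
```

View pics/fin.png

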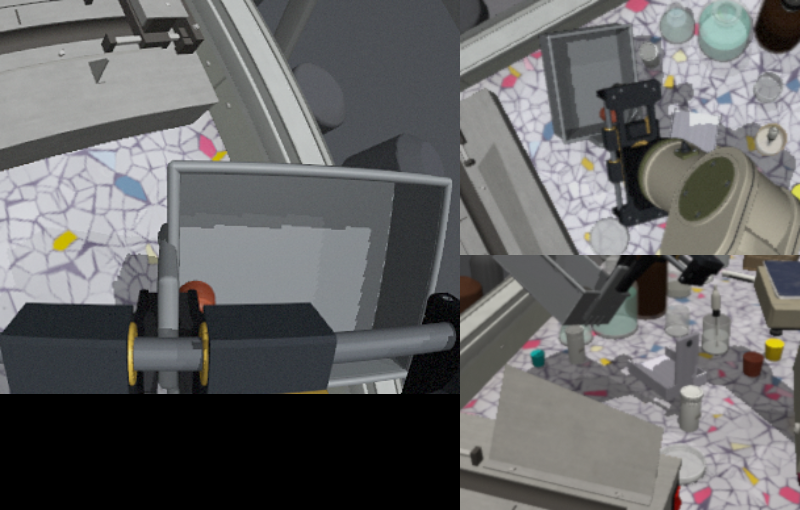

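The tote is tilted and lifted. The far floor is clear, and red shows at (198,293) by the tab wall near the corner. The two dark ones are hidden behind the hand, so I'll locate red in the tote frame and check what is hidden.

```bash
cat > red.py <<'E'
from plugs import *
s=env.observe();c=env.camera("wrist");T=R.from_rotvec(s["tool_rot"]);H=np.array(c["hand_eye"])
# tote frame: x=tool y, y=tool x, z=-tool z ; grip at tote (-79,0,89)
M=np.array([[0,1,0],[1,0,0],[0,0,-1.]])
def tote_pt(u,v,z):
    x=np.array([u-c["cx"],v-c["cy"]]);r=np.hypot(*x);th=r/c["fx"];d=H[:3,:3]@np.r_[x/r*np.sin(th),np.cos(th)]
    o=M@(H[:3,3]-[0,0,env.hold_point_z])+[-79,0,89];d=M@d;return (o+d*(z-o[2])/d[2]).round(0)
print("red",[(ce,a,wh,tote_pt(*ce,16)) for ce,a,wh in blobs(c)["red"]])
# check of the mapping: far rim corners of the tote as seen
print("rim",tote_pt(178/1.314+130,165/1.314,57),tote_pt(448/1.314+130,180/1.314,57))
# where tote floor points project
def pr(p):
    q=M@(np.array(p)-[-79,0,89])+[0,0,env.hold_point_z];q=H[:3,:3].T@(q-H[:3,3]);th=np.arctan2(np.hypot(*q[:2]),q[2]);return (np.array([c["cx"],c["cy"]])+c["fx"]*th*q[:2]/np.hypot(*q[:2])).round(0)
for p in([-50,-45,27],[-60,-35,27],[-20,-46,27],[10,-46,27],[40,-46,27]):print(p,pr(p),"view",((pr(p)-[130,0])*1.314).round(0))
for n in("top","scene"):
    k=env.camera(n)
    for p in([-50,-45,20],[-20,-46,20]):
        w=s["eef_pos"]+T.apply(M@(np.array(p)-[-79,0,89])+[0,0,env.hold_point_z]);print(n,w.round(0),proj(k,w).round(0))
E
python3 red.py
```

```text
red [([282.0, 222.0], 268, [26, 19], array([-60., -13.,  16.]))]
rim [-75.  65.  57.] [73. 65. 57.]
[-50, -45, 27] [294. 264.] view [215. 347.]
[-60, -35, 27] [282. 253.] view [200. 332.]
[-20, -46, 27] [330. 264.] view [263. 347.]
[10, -46, 27] [365. 262.] view [309. 344.]
[40, -46, 27] [396. 260.] view [350. 342.]
top [597. -47. 161.] [205. 163.]
top [624. -44. 172.] [203. 150.]
scene [597. -47. 161.] [224. 159.]
scene [624. -44. 172.] [213. 148.]
```

Red is at about (−60,−14) in the tote frame, by the tab wall and close behind the corner nest. To make sure all three settle, I'll briefly tilt more on each axis, then come back to 35°.

Request:
step_arm([
  [-1,[0,0,0],[-0.06,0,0]],
  [-1,[0,0,0],[-0.08,0,0]],
  [-1,[0,0,0],[-0.06,0,0]],
  [-1,[0,0,0],[0,0,0]],
  [-1,[0,0,0],[0,0,0]],
  [-1,[0,0,0],[0,0,0]],
  [-1,[0,0,0],[0.06,0,0]],
  [-1,[0,0,0],[0.08,0,0]],
  [-1,[0,0,0],[0.06,0,0]],
  [-1,[0,0,0],[0,0,0]],
])

```text
clock: 24.95
eef_pos: [543.6, -33.5, 209.4]
tool_rot: [-1.854, -2.282, -0.919]
ft_force: [-0.3, 0.6, -3.9]
grip_width: 7.6
gripper_force: 42.0
```

```bash
python3 red.py | head -1
```

```text
red [([282.0, 222.0], 269, [26, 19], array([-60., -13.,  16.]))]
```

Request:
step_arm([
  [-1,[0,0,0],[0,0.06,0]],
  [-1,[0,0,0],[0,0.08,0]],
  [-1,[0,0,0],[0,0.06,0]],
  [-1,[0,0,0],[0,0,0]],
  [-1,[0,0,0],[0,0,0]],
  [-1,[0,0,0],[0,0,0]],
  [-1,[0,0,0],[0,-0.06,0]],
  [-1,[0,0,0],[0,-0.08,0]],
  [-1,[0,0,0],[0,-0.06,0]],
  [-1,[0,0,0],[0,0,0]],
])

```text
clock: 26.1
eef_pos: [542.1, -32.3, 209.4]
tool_rot: [-1.855, -2.286, -0.917]
ft_force: [-0.5, -0.3, -4.1]
grip_width: 7.8
gripper_force: 42.0
```

```bash
python3 red.py | head -1; python3 tl.py
```

```text
red [([282.0, 222.0], 265, [26, 19], array([-60., -13.,  16.]))]
tote up axis [-0.314 -0.478  0.82 ] tilt 34.9 tote x z-comp 0.404 tote y z-comp 0.404 q [ 0.98  0.12 -0.67  1.91 -0.6   1.05  0.81] tcp [542. -34. 208.] F [ 0.5 -1.2 -3.1] M [-1.11  0.8   0.02]
```

Red stays at (−60,−13) even with 9° more tilt on each axis. It must be blocked by a stopper in the notch, which the third one holds in place: the expected three-stopper nest. The tote is at 34.9°, well lifted and still, so I'm handing in.

```bash
python3 -c "
from rig import env
print(env.finish_job())"
```

```text
the job is handed in; nothing more can be done
None
```

I handed the job in at about 26 s with the tray emptied and set back flat and the tote held still, lifted and tilted 34.9° to its cut corner; the red stopper was seen by that corner, but the hand hid the two dark ones, so their being there is inferred from red not moving under extra tilt.

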